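# Put the battery in the transfer pump and set its push-to-turn selector

## Robot

A 6-joint arm with a two-finger parallel gripper is mounted at the origin on a cart in front of the work surface, level with it; the furniture and walls round the work are solid. World frame = base frame: x ahead of the robot, y to its left, z up, the work surface at z = 0. Lengths are in m, angles in rad, forces in N, time in s.
With the tool pointing down it reaches from about 0.3 to 0.75 m from the base axis. Payload 8.5 kg.
Tool frame: the origin (TCP) lies between the finger pads; the fingertips stand 22 mm ahead of it and the grasp point (between the pads) lies 3 mm ahead of it (ctrl.nose_length is the distance from the TCP to the fingertips, in m); z points along the fingers, y is the direction in which the jaws open and shut (so a half turn about z gives the same grasp; the last joint's range is limited). The gripper opens to 88 mm and grips with 3 to 60 N. Pads are 18 mm wide; open, the fingers measure 123 mm over their backs; the gripper's body (75 mm by 187 mm) begins 45 mm behind the grasp point.
Start: joints at [0.964, 0.381, 1.297, -0, 1.464, -0.215], TCP at [0.21, 0.508, 0.261] pointing down, gripper open.
Joint ranges: [-3.11, 3.11], [-0.89, 2.33], [0.22, 2.48], [-1.42, 4.56], [0.17, 2.85], [-2.88, 2.88]. Speed limits (rad/s): [2.39, 2.39, 3.14, 3.14, 3.14, 3.14].

## Interface

Orientations are given as a rotation vector (axis times angle).
In Python, from bench import ctrl gives the robot as it stands. The module is installed in compiled form; this text tells all that it offers.
- The arm moves only by the tool jog_arm, never from a script. Its arguments are lists of equal length, an entry for each row: "offset": the shift along the tool's x, y, z normalised to -1 to 1, where 1 is 4 cm, a list of three; "turn": the turn about the tool's z normalised to -1 to 1, where 1 is 360 degrees. In form: {"offset": [[dx, dy, dz], ...], "turn": [turn, ...]}. A call has 1 to 10 rows; each row shifts and turns the commanded pose from where the row before left it, along the tool's axes as they then stand; what a row does not reach is not made up. A row lasts 1/8 s, in which the tool goes at most 62.5 mm and 10.7 degrees, less where a joint would pass 70% of its speed; a pose out of reach is approached as far as the arm can. A call with a number of a shift or a turn outside -1 to 1 is refused whole. A call with a gripper value outside its range is refused whole. "fingers" is the gripper's target within -1 to 1 (fully open at 1, half-way at 0, shut at -1), set as the call begins (left out, the last holds). The fingers move at their own pace and stop on an object; "newtons" is the grip in N (left out, the last holds). Time passes only in rows, so rows that do not move let the fingers close. It gives the time, the measured TCP pose, the force and the opening at its end, in the units of the state.
- ctrl.sense(): the state, without advancing time (a new reading comes with each control period).
- ctrl.grab_frame(name): name is "scene" or "top"; returns the picture (400x640x3 uint8, red, green, blue); there is no depth.
- ctrl.calibration(name): a dict with "K" (3x3 intrinsics, pixels), "extrinsics" (4x4, takes a point from world to camera coordinates). Camera axes: x right, y up, looking along -z (the intrinsics and any distortion apply to the point x, -y, -z); pixel columns grow to the right and rows downward; lengths in m; the calibration is good to about 2 mm. A picture is of the moment at which its call begins. calibration takes no time and is no camera call.
- ctrl.finish_job(): hands the job in, once; it reports no verdict.
Trained networks look in the newest picture that a camera, given by its name, has taken for a name from the list of things; names that differ only in an ending like _2 or _b are one class to them, and where a whole thing is asked for, a point or a joint stands for the part that bears it (a point fixed in the world has none). Each returns a list of dicts, best first, with "conf" (0 to 1); they miss things now and then, are a little off and sometimes report something else, mostly with a low value. They report only what shows in the picture. A call takes as long as a camera call. They do not tell look-alikes from the thing itself.
- ctrl.spot_in(label, camera): "location" ([x, y, z] in m, in the coordinates of the camera as it stood for that picture, good to about 4 mm: the middle of the surface that is visible of it).
- ctrl.tip_of(label, camera): "location" ([x, y, z] in m, in the coordinates of the camera as it stood for that picture, good to about 4 mm: a listed point, or the origin of a listed thing).
The state is a dict: "clock": time; "joint_positions": joint angles; "dq": joint speeds; "effort": joint torques, N m; "tool_pos": TCP position; "eef_rot": TCP orientation; "force": force on the tool from outside, world axes, zero at the start; "ft_torque": the same for the moment, N m; "opening": finger opening in m.
Only numpy, scipy, OpenCV 4.12 (cv2) and the standard library are available. Lean on these libraries where they do the work, as an engineer would, in place of code of your own. Each camera call takes 0.05 s, during which the arm holds its last target. There are 200 camera calls.

## Task

Move the charged battery pack from the charger into the battery bay of the wine transfer pump: stand it upright and fully home on the bay floor, lowering it gently without letting it drop, and let go of it. Then push the pump's selector knob in, turn it clockwise from the red mark to the next position, the green mark, and let it spring back out there. Leave the other things on the worktop where they are.

Things in the scene. Friction and masses are not known exactly. Their poses are not given: they have to be found in the camera images.
- battery: Loose battery pack, black with a yellow top band: 38 mm (x), 58 mm (y), 50 mm tall, 0.2 to 0.35 kg; origin at the centre of its underside, z up; same either way round. Starts in the charger, which leaves only its 58 mm ends free, while the bay leaves only its 38 mm sides free: stand it on the free worktop on the way (room in front of the pump, towards the robot) and take it again.
- charger: Black charger fixed to the worktop, base 66 mm (x) by 100 mm (y), 10 mm high; origin at the centre of its underside. The battery stands on the base (10 mm up) at its centre, long side along the charger's y, between two walls as tall as the battery (60 mm above the worktop, 66 mm long) that stand 3 mm from its 38 mm-apart sides. Its 58 mm-apart ends are free but for 5 mm high lips on the base: it can be gripped only across the 58 mm, and lifted straight up.
- pump: Blue pump unit on a dark steel base plate 124 mm (x) by 172 mm (y), fixed; origin at the centre of its underside. Seen from the robot (which looks roughly along its +x) the battery bay is the left (+y) half and the control housing with the selector, panel top 66 mm up, is the right (-y) half; the steel and brass pump head behind the housing rises to 81 mm.
- bay_floor (a point): Centre of the battery bay's floor, 16 mm above the worktop; axes as the pump's. The battery's 58 mm side lies along y. Two cheek walls, 64 mm apart along y and rising 60 mm above this floor (10 mm above the seated battery's top), guide its ends with 3 mm clearance each; 6 mm high lips on the x sides leave 3 mm clearance each. Above the lips the bay is open to -x and +x, so there the battery can be gripped only across its 38 mm.
- selector_push (a joint): How far the selector knob is pushed in (straight down), m: 0 sprung fully out, 0.012 fully in. The spring needs about 4 N to start and 9.5 N fully in. The knob can turn only while pushed in 7 mm or more; let go between positions it stays in, let go within 0.04 rad of a position it springs out.
- selector (a joint): Turn of the selector, rad, clockwise from above: 0 pointer at the red mark (start, up to 0.03 of play), 1.2 at the green mark, 2.4 at the white mark (a further position, not wanted).
- selector_grip (a point): Point on the knob's (vertical) axis, half-way up its grip bar. The black bar is 44 mm long (along this point's x, the pointer with the white line being its +x end), 15 mm thick (y) and reaches 13 mm above this point; 13 mm below it the bar stands on a round skirt of 25 mm radius, on which fingertips may also push. The point turns and sinks with the knob; when sprung out it is 98 mm above the worktop.
- barrel_tap: Brass barrel tap lying loose, 104 mm long, a bystander; origin under its centre.
- spanner_17: Open-ended steel spanner lying loose, 191 mm long, a bystander; origin under its centre.
- whetstone: Grey whetstone lying loose, 48 x 152 x 24 mm, a bystander; origin under its centre.
There are look-alikes about, which are no part of the job. Leave any white look-alike of the battery alone.

How it is judged:
On the way, in this order (a step that is already met when the one before it is completed fails the run):
1. the battery stands home in the pump's bay and is let go (horizontal distance between battery and bay_floor below 0.007 m and distance between battery and bay_floor below 0.008 m and angle between battery's own z axis and vertical below 0.06 rad and angle between the y axis of battery and the y axis of bay_floor, either way round below 0.15 rad and contact force between the fingers and battery below 0.2 N), for 0.2 s.
2. the selector is pushed in and turning between the red and green marks (value of joint selector_push above 0.005 m and value of joint selector between 0.25 and 1.05 rad), for 0.05 s.
At the end, for the whole second after the job is handed in: The battery stands at rest on the bay floor (within 7 mm sideways and 4 mm in height of the bay floor's centre, upright within 0.06 rad, long side along the bay within 0.15 rad); the selector is at the green mark (1.1 to 1.3 rad), at rest and sprung out (pushed in less than 2 mm) (horizontal distance between battery and bay_floor below 0.007 m and z of battery in the frame of bay_floor below 0.004 m and angle between battery's own z axis and vertical below 0.06 rad and angle between the y axis of battery and the y axis of bay_floor, either way round below 0.15 rad and linear speed of battery below 0.02 m/s and value of joint selector between 1.1 and 1.3 rad and velocity of joint selector between -0.05 and 0.05 rad/s and value of joint selector_push below 0.002 m); the robot touches nothing.
It fails at once if the selector is forced round without being pushed in (value of joint selector_push below 0.003 m and value of joint selector between 0.4 and 0.9 rad).
It fails at once if the battery is dropped (falls free of the fingers faster than 0.45 m/s, about 10 mm) (linear speed of battery above 0.45 m/s and contact force between the fingers and battery below 0.1 N).
It fails at once if the brass tap is moved more than 30 mm (distance of barrel_tap from where it was at the start of the episode above 0.03 m).
It fails at once if the spanner is moved more than 30 mm (distance of spanner_17 from where it was at the start of the episode above 0.03 m).
It fails at once if the whetstone is moved more than 30 mm (distance of whetstone from where it was at the start of the episode above 0.03 m).
It also fails if it takes over 72 s, if anything falls off the work surface, if the arm or the gripper's body presses on something with over 40 N, if the wrist force passes 120 N, or if a joint passes its speed limit or range.

## Working session

There is one attempt and no reset: what is moved stays moved. The work goes in short steps, Python scripts to look and compute and a tool call to move; the robot and the scene stay as the last step left them, time stands still between calls to the robot, and variables do not carry over. Pictures are saved under pics/ and viewed, about 8 in all and at most 12, crops included, and the job is handed in when it is done.

Besides the shell and the picture viewer there is one more tool, called as name([rows], argument=value, ...), one row to a line, values as JSON. jog_arm: Moves the arm, as the interface text tells. Scaled input: -1 to 1 covers 4 cm each way for a shift and 360 degrees each way for a turn. Its arguments: {"type":"object","properties":{"offset":{"type":"array"},"turn":{"type":"array"},"fingers":{"type":"number"},"newtons":{"type":"number"}},"required":["offset","turn"]}

```bash
mkdir -p pics
cat > h.py <<'E'
import numpy as np, cv2
from bench import ctrl
def snap(cam,fn,crop=None,scale=1):
    im=ctrl.grab_frame(cam)
    if crop: x0,y0,x1,y1=crop; im=im[y0:y1,x0:x1]
    im=cv2.resize(im,None,fx=scale,fy=scale,interpolation=cv2.INTER_CUBIC)
    cv2.imwrite('pics/'+fn,im[:,:,::-1])
def toworld(p,cam):
    E=np.array(ctrl.calibration(cam)['extrinsics']); return (np.linalg.inv(E)@np.r_[p,1])[:3]
def pix(pw,cam):
    c=ctrl.calibration(cam);E=np.array(c['extrinsics']);p=(E@np.r_[pw,1])[:3]*[1,-1,-1]
    q=np.array(c['K'])@p; return q[:2]/q[2]
def ray(uv,cam,z):
    c=ctrl.calibration(cam);E=np.array(c['extrinsics']);d=np.linalg.inv(np.array(c['K']))@[uv[0],uv[1],1]
    R=E[:3,:3];o=-R.T@E[:3,3];d=R.T@(d*[1,-1,-1]);return o+d*(z-o[2])/d[2]
E
python3 - <<'E'
from h import *
np.set_printoptions(precision=4,suppress=True)
for c in('scene','top'): snap(c,c+'0.png'); print(ctrl.calibration(c))
for c in('scene','top'):
  for l in('battery','charger','pump','bay_floor','selector_grip','barrel_tap','spanner_17','whetstone'):
    for r in ctrl.tip_of(l,c)[:4]:
        w=toworld(r['location'],c); print(c,l,round(r['conf'],2),w,pix(w,c).round(),{k:v for k,v in r.items() if k not in('conf','location')})
print(ctrl.sense())
E
```

```text
{'K': array([[404.1742,   0.    , 321.786 ],
       [  0.    , 404.1742, 200.5494],
       [  0.    ,   0.    ,   1.    ]]), 'extrinsics': array([[ 0.7271, -0.686 ,  0.0257, -0.1171],
       [ 0.2819,  0.3324,  0.9   , -0.3429],
       [-0.626 , -0.6472,  0.4351, -0.3409],
       [ 0.    ,  0.    ,  0.    ,  1.    ]])}
{'K': array([[507.0606,   0.    , 323.0612],
       [  0.    , 507.0606, 194.7784],
       [  0.    ,   0.    ,   1.    ]]), 'extrinsics': array([[-0.015 , -0.9999,  0.0043,  0.3615],
       [ 0.9824, -0.0139,  0.1861, -0.491 ],
       [-0.1861,  0.007 ,  0.9825, -1.1659],
       [ 0.    ,  0.    ,  0.    ,  1.    ]])}
scene battery 0.92 [ 0.3287  0.49   -0.0039] [222. 243.] {}
scene battery 0.6 [0.4275 0.1488 0.0111] [375. 295.] {}
scene charger 0.65 [0.4289 0.1573 0.0024] [371. 296.] {}
scene pump 0.58 [ 0.4863  0.3366 -0.0008] [324. 245.] {}
scene bay_floor 0.81 [0.4778 0.3816 0.012 ] [307. 233.] {}
scene selector_grip 0.75 [0.4758 0.2968 0.0943] [336. 213.] {}
scene barrel_tap 0.67 [ 0.6288  0.2362 -0.0025] [403. 241.] {}
scene spanner_17 0.68 [ 0.4131  0.5197 -0.0
[... 481 characters left out ...]
p selector_grip 0.82 [0.4713 0.2938 0.0967] [350. 201.] {}
top barrel_tap 0.85 [ 0.6247  0.2362 -0.0021] [369. 148.] {}
top spanner_17 0.66 [0.4112 0.5147 0.0018] [258. 233.] {}
top whetstone 0.82 [ 0.5232  0.5913 -0.0002] [227. 189.] {}
{'clock': 0.9, 'joint_positions': array([ 0.9637,  0.3806,  1.2974, -0.    ,  1.4636, -0.2153]), 'dq': array([-0.0005,  0.0009, -0.0013,  0.0001,  0.0006,  0.0014]), 'effort': array([  0.0002, -43.7775, -22.4731,   0.0715,   0.0313,   0.    ]), 'tool_pos': array([0.21  , 0.5083, 0.2608]), 'eef_rot': array([ 0.6115,  3.0815, -0.    ]), 'force': array([-0.1464, -0.5304,  0.7388]), 'ft_torque': array([ 0.0736, -0.0196,  0.0002]), 'opening': 0.08814428476158596}
```

View pics/scene0.png

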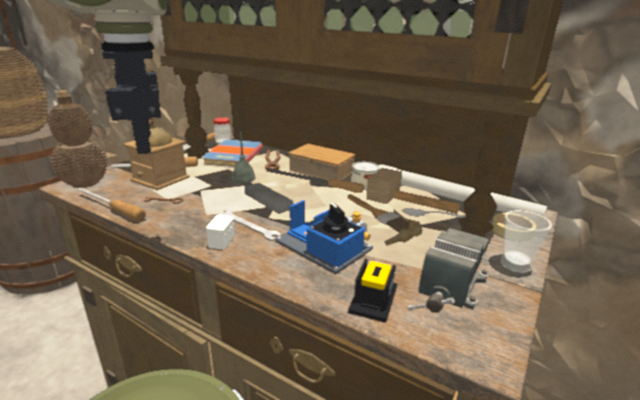

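View pics/top0.png

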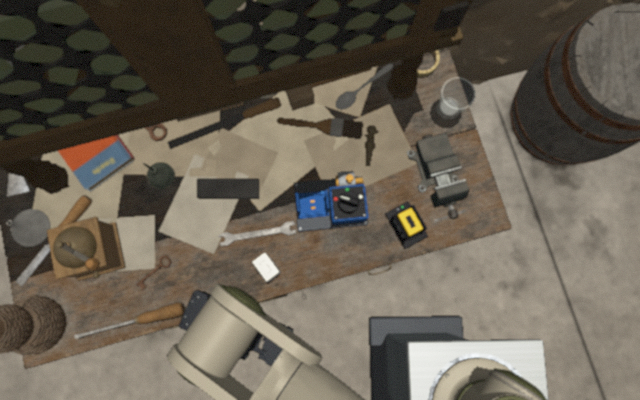

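Battery candidates: a black pack with a yellow top in the charger, at scene (378,275) / top (408,222), and a white block, at scene (221,232) / top (265,267). By the description I choose the black and yellow one. Next is a close crop to check it and get the yaws.

Run:
```python
from h import *
a=ctrl.grab_frame('top')[160:260,280:480]
a=cv2.resize(a,None,fx=4,fy=4,interpolation=cv2.INTER_CUBIC)
cv2.imwrite('pics/top1.png',a[:,:,::-1])
im=ctrl.grab_frame('top').astype(int)
def rect(m,z,name):
    n,l,s,c=cv2.connectedComponentsWithStats(m.astype(np.uint8))
    k=1+np.argmax(s[1:,4]); cs,_=cv2.findContours((l==k).astype(np.uint8),0,2)
    r=cv2.minAreaRect(max(cs,key=len)); b=[ray(p,'top',z) for p in cv2.boxPoints(r)]
    print(name,s[k],c[k].round(1),ray(c[k],'top',z).round(4)); print(np.round(b,4)[:,:2].tolist())
    e=[b[1]-b[0],b[2]-b[1]]; print([(np.linalg.norm(v).round(4),np.degrees(np.arctan2(v[1],v[0])).round(1)) for v in e])
R,G,B=im[...,0],im[...,1],im[...,2]
y=(R>150)&(G>130)&(B<90); y[:, :380]=0;y[:,440:]=0
rect(y,.06,'yellow')
b=(B>R+50)&(B>90); b[:,:280]=0;b[:,400:]=0;b[:160]=0
rect(b,.066,'blue')
```

```text
yellow [398 208  25  28 337] [410.  221.2] [0.4277 0.1521 0.06  ]
[[0.4447, 0.1816], [0.4625, 0.1483], [0.4108, 0.1226], [0.3933, 0.1557]]
[(np.float64(0.0378), np.float64(-61.9)), (np.float64(0.0578), np.float64(-153.5))]
blue [295 184  73  38 979] [322.7 204.8] [0.4686 0.3558 0.066 ]
[[0.5031, 0.4211], [0.518, 0.2576], [0.4348, 0.2517], [0.4204, 0.4131]]
[(np.float64(0.1642), np.float64(-84.8)), (np.float64(0.0834), np.float64(-175.9))]
```

View pics/top1.png

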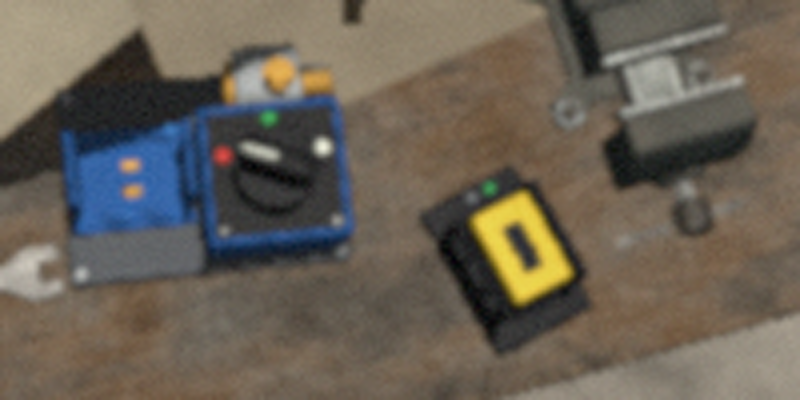

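The crop shows the black pack with yellow top in its charger at crop (522,245), long side about 26° from world +x. The bay floor contacts are at crop (131,166) and (132,192). The knob is at about (272,175), with the pointer at the red mark (222,156), green at (269,118) and white at (322,147). Next I refine the pump pose from these.

```bash
cat >> h.py <<'E'
def plan(xyz,jaw=None,st=None,cmd=None):
    """rows/units to go to TCP xyz with jaw angle deg: turn first then shift"""
    from scipy.spatial.transform import Rotation as Ro
    s=ctrl.sense(); R=Ro.from_rotvec(s['eef_rot']).as_matrix(); p=s['tool_pos']
    j=np.degrees(np.arctan2(R[1,1],R[0,1])); t=0
    if jaw is not None: t=-((jaw-j+90)%180-90)   # +turn = clockwise from above
    R2=R@Ro.from_euler('z',t,degrees=True).as_matrix()
    d=R2.T@(np.array(xyz)-p)
    print('t',round(s['clock'],2),'p',p.round(4),'jaw',round(j,1),'q6',round(s['joint_positions'][5],2),'F',np.round(s['force'],1),'open',round(s['opening'],4),'tilt',R[:,2].round(3))
    print('turn total',round(t/360,4),'shift total (units)',(d/.04).round(3))
E
python3 - <<'E'
from h import *
np.set_printoptions(precision=4,suppress=True)
P=lambda a,b,z: ray((280+(a+.5)/4-.5,160+(b+.5)/4-.5),'top',z)
for n,a,b,z in [('c1',131,166,.016),('c2',132,192,.016),('red',222,156,.066),('green',269,118,.066),('white',322,147,.066),('scr',225,231,.066),('scr2',339,220,.066),('ptr_out',243,146,.111),('ptr_in',275,158,.111),('ptrbarend',308,184,.111),('plateFL',72,283,.006),('plateFR',350,256,.006),('plateBL',65,95,.006),('housTL',200,112,.066),('housTR',337,97,.066),('housBR',351,236,.066),('housBL',207,247,.066),('cheekTL',66,133,.076),('cheekBL',75,232,.076)]:
    print(n,P(a,b,z)[:2])
q=[]
for c in('scene','top')*3:
    ctrl.grab_frame(c); q.append([toworld(ctrl.tip_of(l,c)[0]['location'],c) for l in('pump','bay_floor','selector_grip')])
print(np.array(q).mean(0)); print(np.array(q).std(0))
plan((.428,.152,.15),26.5)
E
```

```text
c1 [0.4864 0.3805]
c2 [0.4703 0.38  ]
red [0.4827 0.3263]
green [0.505  0.2983]
white [0.4873 0.2676]
scr [0.4383 0.3255]
scr2 [0.4439 0.2589]
ptr_out [0.4801 0.3158]
ptr_in [0.473  0.2979]
ptrbarend [0.4579 0.2797]
plateFL [0.4163 0.4173]
plateFR [0.4304 0.2475]
plateBL [0.5334 0.421 ]
housTL [0.5092 0.3388]
housTR [0.5171 0.2579]
housBR [0.4344 0.2522]
housBL [0.4291 0.3361]
cheekTL [0.4958 0.4172]
cheekBL [0.4376 0.4123]
[[ 0.4832  0.3378 -0.0023]
 [ 0.4778  0.3816  0.0164]
 [ 0.4728  0.2949  0.0955]]
[[0.0042 0.0008 0.0008]
 [0.001  0.001  0.0025]
 [0.0016 0.0018 0.0021]]
t 2.2 p [0.21   0.5083 0.2607] jaw 67.5 q6 -0.22 F [ 0.9 -0.7 -0. ] open 0.0884 tilt [-0. -0. -1.]
turn total 0.114 shift total (units) [-10.403   0.903   2.769]
```

jog_arm([
  [0,0,0],
  [0,0,0],
  [0,0,0],
  [0,0,0],
  [-0.9,0.1,0.1],
  [-0.9,0.1,0.1],
  [-0.9,0.1,0.1],
  [-0.9,0.1,0.1],
  [-0.9,0.1,0.1],
  [-0.9,0.1,0.1],
], turn=[0.0285,0.0285,0.0285,0.0285,0,0,0,0,0,0], fingers=1)

```text
clock: 3.45
tool_pos: [0.3284, 0.3247, 0.2368]
eef_rot: [1.653, 2.672, 0.001]
force: [-0.5, 0.7, -0.2]
opening: 0.0883
```

jog_arm([
  [-0.9,0.05,0.3],
  [-0.9,0.05,0.3],
  [-0.9,0.05,0.3],
  [-0.9,0.05,0.3],
  [-0.9,0.05,0.3],
  [-0.4,0.05,0.3],
  [0,0,0],
], turn=[0,0,0,0,0,0,0])

```text
clock: 4.32
tool_pos: [0.4261, 0.1555, 0.1641]
eef_rot: [-1.654, -2.669, 0.001]
force: [-0.2, -0.5, -0.2]
opening: 0.0883
```

```bash
python3 -c "
from h import *
plan((.428,.152,.15),26.5)"
```

```text
t 4.33 p [0.4261 0.1555 0.1641] jaw 26.4 q6 -0.37 F [-0.2 -0.5 -0.2] open 0.0883 tilt [-0.002  0.    -1.   ]
turn total -0.0002 shift total (units) [-0.1    0.005  0.352]
```

jog_arm([
  [-0.1,0,0.35],
  [0,0,0.6],
  [0,0,0.6],
  [0,0,0.6],
  [0,0,0.5],
  [0,0,0.25],
  [0,0,0],
], turn=[0,0,0,0,0,0,0])

```text
clock: 5.2
tool_pos: [0.4277, 0.1527, 0.0488]
eef_rot: [-1.651, -2.672, 0.0]
force: [0.3, 0.4, 0.7]
opening: 0.0883
```

```bash
python3 -c "
from h import *
snap('scene','sc1.png',(280,180,480,330),4)
plan((.428,.152,.047),26.5)"
```

```text
t 5.25 p [0.428  0.1526 0.0492] jaw 26.5 q6 -0.38 F [0.6 0.7 0.9] open 0.0883 tilt [ 0.  0. -1.]
turn total 0.0001 shift total (units) [-0.014 -0.006  0.055]
```

View pics/sc1.png

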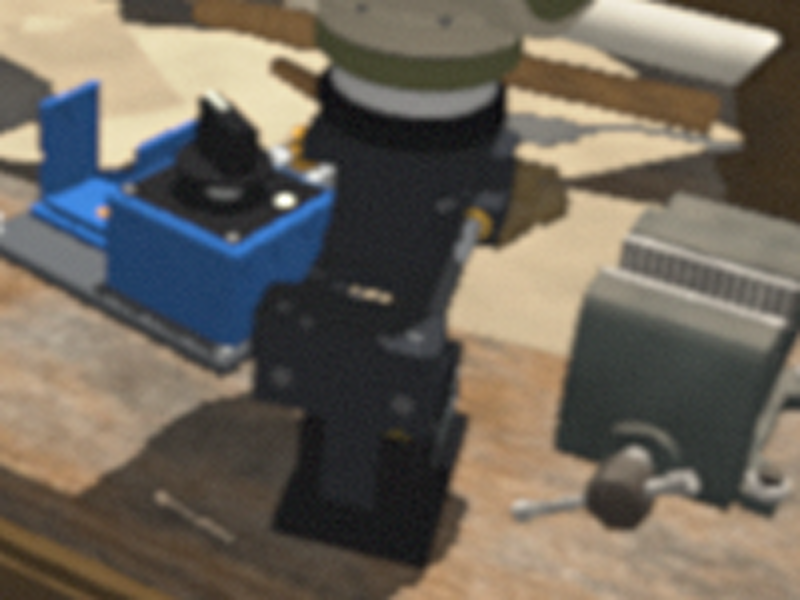

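The gripper straddles the battery in the charger, with its near finger at crop (350,440), and is clear of the vise. Now I close it.

jog_arm([
  [0,0,0.05],
  [0,0,0],
  [0,0,0],
  [0,0,0],
  [0,0,0],
  [0,0,0],
], turn=[0,0,0,0,0,0], fingers=-0.5, newtons=25)

```text
clock: 6.0
tool_pos: [0.428, 0.1521, 0.0469]
eef_rot: [1.653, 2.671, 0.0]
force: [-0.5, -1.1, 5.4]
opening: 0.0579
```

jog_arm([
  [0,0,-0.2],
  [0,0,-0.4],
  [0,0,-0.5],
  [0,0,-0.5],
  [0,0,-0.5],
  [0,0,-0.5],
  [0,0,0],
  [0,0,0],
], turn=[0,0,0,0,0,0,0,0])

```text
clock: 7.0
tool_pos: [0.4275, 0.1521, 0.1501]
eef_rot: [-1.652, -2.671, 0.001]
force: [0.5, 0.1, -1.4]
opening: 0.0575
```

```bash
python3 -c "
from h import *
plan((.335,.37,.06),94.8)
# table edge near y=.37
for uv in((270,285),(330,272),(370,265),(400,257)): print(ray(uv,'top',0))
"
```

```text
t 7.0 p [0.4275 0.1521 0.1501] jaw 26.5 q6 -0.38 F [ 0.5  0.1 -1.4] open 0.0575 tilt [-0.001 -0.    -1.   ]
turn total -0.1897 shift total (units) [1.846 5.622 2.255]
[0.28644064 0.48452904 0.        ]
[0.31514152 0.34012689 0.        ]
[0.33044609 0.243146   0.        ]
[0.34860559 0.16975559 0.        ]
```

jog_arm([
  [0,0,0],
  [0,0,0],
  [0,0,0],
  [0,0,0],
  [0,0,0],
  [0,0,0],
  [0,0,0],
  [0,0,0],
], turn=[-0.0271,-0.0271,-0.0271,-0.0271,-0.0271,-0.0271,-0.0271,0])

```text
clock: 8.0
tool_pos: [0.4276, 0.1521, 0.1499]
eef_rot: [0.129, -3.137, 0.0]
force: [-0.1, 0.4, -2.4]
opening: 0.0572
```

```bash
python3 -c "
from h import *
plan((.345,.375,.06),94.8)
"
```

```text
t 8.0 p [0.4276 0.1521 0.1499] jaw 94.7 q6 -1.57 F [-0.1  0.4 -2.4] open 0.0572 tilt [-0.002 -0.    -1.   ]
turn total -0.0002 shift total (units) [1.586 5.726 2.251]
```

jog_arm([
  [0.2,0.4,0],
  [0.2,0.8,0],
  [0.2,0.8,0],
  [0.2,0.8,0],
  [0.2,0.8,0.2],
  [0.2,0.8,0.4],
  [0.2,0.8,0.5],
  [0.186,0.526,0.5],
  [0,0,0.4],
  [0,0,0],
], turn=[0,0,0,0,0,0,0,0,0,0])

```text
clock: 9.25
tool_pos: [0.344, 0.3753, 0.0698]
eef_rot: [0.13, -3.136, 0.002]
force: [-0.7, 0.3, -2.0]
opening: 0.0579
```

```bash
python3 -c "
from h import *
plan((.345,.375,.037),94.8)
"
```

```text
t 9.25 p [0.344  0.3753 0.0698] jaw 94.8 q6 -1.06 F [-0.7  0.3 -2. ] open 0.0579 tilt [-0.003 -0.002 -1.   ]
turn total -0.0001 shift total (units) [-0.026 -0.009  0.819]
```

jog_arm([
  [0,0,0.3],
  [0,0,0.2],
  [0,0,0.13],
  [0,0,0.08],
  [0,0,0.06],
  [0,0,0.05],
  [0,0,0],
  [0,0,0],
], turn=[0,0,0,0,0,0,0,0])

```text
clock: 10.25
tool_pos: [0.3456, 0.3751, 0.038]
eef_rot: [-0.132, 3.139, 0.0]
force: [-0.4, 0.7, -3.2]
opening: 0.0575
```

```bash
python3 -c "
from h import *
plan((.345,.375,.037),94.8)
"
```

```text
t 10.25 p [0.3456 0.3751 0.038 ] jaw 94.8 q6 -1.06 F [-0.4  0.7 -3.2] open 0.0575 tilt [ 0.  0. -1.]
turn total 0.0 shift total (units) [ 0.014 -0.     0.026]
```

jog_arm([
  [0,0,0.02],
  [0,0,0.02],
  [0,0,0],
], turn=[0,0,0])

```text
clock: 10.62
tool_pos: [0.3456, 0.3751, 0.0369]
eef_rot: [-0.132, 3.138, 0.0]
force: [-1.7, -1.2, 5.8]
opening: 0.0578
```

jog_arm([
  [0,0,0],
  [0,0,0],
  [0,0,0],
  [0,0,0],
], turn=[0,0,0,0], fingers=0.9)

```text
clock: 11.12
tool_pos: [0.3455, 0.375, 0.0363]
eef_rot: [0.132, -3.139, 0.0]
force: [-0.4, 0.5, 0.4]
opening: 0.0836
```

jog_arm([
  [0,0,-0.3],
  [0,0,-0.7],
  [0,0,-0.8],
  [0,0,0],
  [0,0,0],
  [0,0,0],
  [0,0,0],
  [0,0,0],
  [0,0,0],
  [0,0,0],
], turn=[0,0,0,0.0278,0.0278,0.0278,0.0278,0.0278,0.0278,0.0278])

```text
clock: 12.38
tool_pos: [0.3455, 0.3751, 0.1092]
eef_rot: [1.701, 2.641, 0.001]
force: [-0.1, -0.2, -0.3]
opening: 0.0841
```

jog_arm([
  [0,0,0],
  [0,0,0],
  [0,0,0],
], turn=[0.0278,0.0276,0])

```text
clock: 12.75
tool_pos: [0.3456, 0.3751, 0.109]
eef_rot: [2.124, 2.314, 0.001]
force: [0.1, 0.1, 0.7]
opening: 0.0839
```

```bash
python3 -c "
from h import *
plan((.345,.375,.041),4.8)
ctrl.grab_frame('top')
for c in ('scene',):
  snap(c,'sc2.png',(200,150,400,300),4)
  for r in ctrl.tip_of('battery',c): print(r['conf'],toworld(r['location'],c))
"
```

```text
t 12.75 p [0.3456 0.3751 0.109 ] jaw 4.9 q6 0.51 F [0.1 0.1 0.7] open 0.0839 tilt [ 0.001  0.    -1.   ]
turn total 0.0003 shift total (units) [-1.0e-03 -1.5e-02  1.7e+00]
0.96 [0.34891189 0.37296888 0.00321506]
```

View pics/sc2.png

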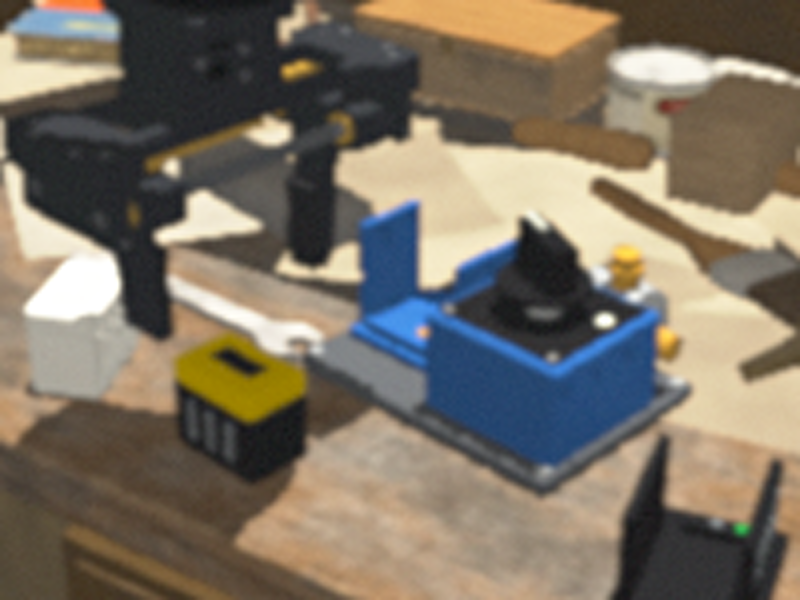

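The battery stands upright at crop (240,410), between the raised fingers. The pump bay is empty and the spanner is clear. Now I regrip across the 38 mm side.

jog_arm([
  [0,0,0.2],
  [0,0,0.4],
  [0,0,0.4],
  [0,0,0.4],
  [0,0,0.25],
  [0,0,0.05],
  [0,0,0],
], turn=[0,0,0,0,0,0,0], fingers=0.36)

```text
clock: 13.78
tool_pos: [0.3456, 0.3751, 0.0405]
eef_rot: [2.126, 2.313, 0.0]
force: [0.1, -0.0, 0.2]
opening: 0.06
```

jog_arm([
  [0,0,0],
  [0,0,0],
  [0,0,0],
  [0,0,0],
  [0,0,0],
], turn=[0,0,0,0,0], fingers=-0.6, newtons=25)

```text
clock: 14.4
tool_pos: [0.3457, 0.3751, 0.0406]
eef_rot: [2.126, 2.312, 0.001]
force: [0.7, -0.1, 5.4]
opening: 0.0379
```

jog_arm([
  [0,0,-0.2],
  [0,0,-0.5],
  [0,0,-0.6],
  [0,0,-0.6],
  [0,0,-0.4],
  [0,0,0],
  [0,0,0],
], turn=[0,0,0,0,0,0,0])

```text
clock: 15.28
tool_pos: [0.3451, 0.3748, 0.1317]
eef_rot: [-2.126, -2.312, 0.002]
force: [-0.2, -0.4, -1.1]
opening: 0.0377
```

```bash
python3 -c "
from h import *
plan((.478,.381,.13),4.8)
"
```

```text
t 15.28 p [0.3451 0.3748 0.1317] jaw 4.8 q6 0.51 F [-0.2 -0.4 -1.1] open 0.0377 tilt [-0.001 -0.001 -1.   ]
turn total 0.0 shift total (units) [-0.123  3.323  0.038]
```

jog_arm([
  [0,0.3,0],
  [0,0.6,0],
  [-0.02,0.7,0],
  [-0.03,0.7,0],
  [-0.03,0.6,0],
  [-0.04,0.423,0],
  [0,0,0],
  [0,0,0],
], turn=[0,0,0,0,0,0,0,0])

```text
clock: 16.27
tool_pos: [0.4779, 0.3813, 0.1318]
eef_rot: [-2.126, -2.312, 0.002]
force: [-0.4, -0.7, -2.1]
opening: 0.0373
```

```bash
python3 -c "
from h import *
plan((.478,.381,.13),4.8)
a=ctrl.grab_frame('scene')[160:280,260:380]; b=ctrl.grab_frame('top')[160:280,260:380]
o=np.hstack([cv2.resize(i,None,fx=3.3,fy=3.3,interpolation=2) for i in(a,b)]); cv2.imwrite('pics/c3.png',o[:,:,::-1])
for c in('scene','top')*3:
  ctrl.grab_frame(c)
  print(c,[(r['conf'].__round__(2),toworld(r['location'],c).round(4)) for l in('bay_floor','battery') for r in ctrl.tip_of(l,c)[:1]])
"
```

```text
t 16.27 p [0.4779 0.3813 0.1318] jaw 4.8 q6 0.4 F [-0.4 -0.7 -2.1] open 0.0373 tilt [-0.001 -0.001 -1.   ]
turn total 0.0 shift total (units) [-0.007  0.002  0.046]
scene [(0.61, array([0.4779, 0.3832, 0.0163])), (0.86, array([0.4806, 0.3795, 0.0913]))]
top [(0.72, array([0.5221, 0.5919, 0.0012]))]
scene [(0.82, array([0.4799, 0.3782, 0.014 ])), (0.91, array([ 0.3306,  0.4901, -0.0025]))]
top [(0.64, array([ 0.33  ,  0.4935, -0.0021]))]
scene [(0.69, array([0.4798, 0.3832, 0.0168])), (0.87, array([0.4794, 0.3816, 0.0935]))]
top [(0.63, array([0.6293, 0.2362, 0.0013])), (0.82, array([0.3299, 0.4929, 0.0007]))]
```

View pics/c3.png

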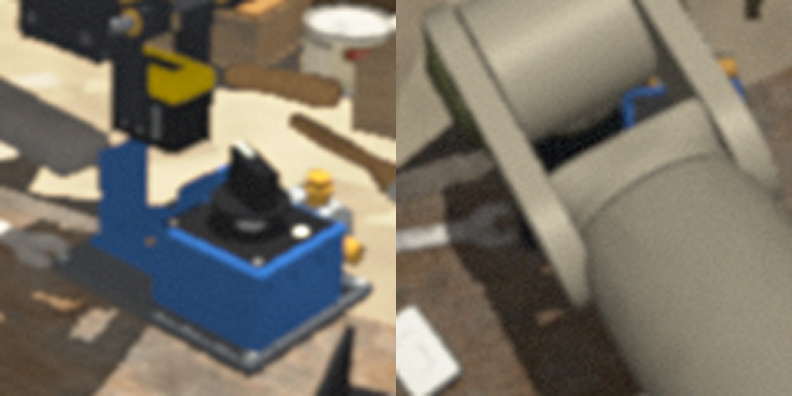

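The battery hangs upright over the bay at left-crop (175,110), and the arm hides the bay in the top view. The estimates agree to about 1.5 mm, so I lower it in stages.

jog_arm([
  [0,0,0.2],
  [0,0,0.2],
  [0,0,0.1],
  [0,0,0.1],
  [0,0,0.1],
  [0,0,0.1],
  [0,0,0],
], turn=[0,0,0,0,0,0,0])

```text
clock: 18.15
tool_pos: [0.4782, 0.3813, 0.1]
eef_rot: [-2.126, -2.312, 0.001]
force: [0.9, -0.6, -2.7]
opening: 0.0377
```

jog_arm([
  [0,0,0.15],
  [0,0,0.15],
  [0,0,0.15],
  [0,0,0.15],
  [0,0,0.1],
  [0,0,0.1],
  [0,0,0],
], turn=[0,0,0,0,0,0,0])

```text
clock: 19.02
tool_pos: [0.4783, 0.3814, 0.0681]
eef_rot: [-2.126, -2.312, 0.001]
force: [0.2, -0.5, -2.5]
opening: 0.038
```

```bash
python3 -c "
from h import *
plan((.478,.381,.0565),4.8)
"
```

```text
t 19.02 p [0.4783 0.3814 0.0681] jaw 4.8 q6 0.4 F [ 0.2 -0.5 -2.5] open 0.038 tilt [-0. -0. -1.]
turn total 0.0 shift total (units) [-0.008 -0.008  0.29 ]
```

Free entry between the cheeks, with no side force. Continuing to the floor.

jog_arm([
  [0,0,0.08],
  [0,0,0.08],
  [0,0,0.06],
  [0,0,0.03],
  [0,0,0],
  [0,0,0],
], turn=[0,0,0,0,0,0])

```text
clock: 19.77
tool_pos: [0.4784, 0.3814, 0.0584]
eef_rot: [2.126, 2.313, 0.0]
force: [-0.2, 0.4, -2.0]
opening: 0.0377
```

jog_arm([
  [0,0,0.03],
  [0,0,0.02],
  [0,0,0],
  [0,0,0],
], turn=[0,0,0,0])

```text
clock: 20.27
tool_pos: [0.4784, 0.3814, 0.0567]
eef_rot: [2.126, 2.312, 0.0]
force: [-2.5, -1.5, 4.3]
opening: 0.0381
```

Floor contact comes at the expected height. Release and retreat.

jog_arm([
  [0,0,0],
  [0,0,0],
  [0,0,0],
  [0,0,0],
  [0,0,0],
], turn=[0,0,0,0,0], fingers=0.4)

```text
clock: 20.9
tool_pos: [0.4784, 0.3814, 0.0563]
eef_rot: [2.126, 2.313, 0.0]
force: [0.0, 0.2, 0.0]
opening: 0.062
```

jog_arm([
  [0,0,-0.2],
  [0,0,-0.5],
  [0,0,-0.8],
  [0,0,-0.8],
  [0,0,-0.8],
  [0,0,0],
  [0,0,0],
], turn=[0,0,0,0,0,0,0])

```text
clock: 21.78
tool_pos: [0.478, 0.3812, 0.1795]
eef_rot: [-2.126, -2.312, 0.002]
force: [-0.1, -0.3, 0.1]
opening: 0.0613
```

```bash
python3 -c "
from h import *
plan((.473,.295,.15),-16.5)
snap('scene','sc4.png',(260,160,380,260),5)
for c in('scene',)*4:
  ctrl.grab_frame(c)
  print(c,[(r['conf'].__round__(2),toworld(r['location'],c).round(4)) for l in('selector_grip','battery') for r in ctrl.tip_of(l,c)[:2]])
"
```

```text
t 21.77 p [0.478  0.3812 0.1795] jaw 4.8 q6 0.4 F [-0.1 -0.3  0.1] open 0.0613 tilt [-0.001 -0.001 -1.   ]
turn total 0.0592 shift total (units) [-2.1    0.493  0.738]
scene [(0.87, array([0.4729, 0.295 , 0.0942])), (0.74, array([ 0.3316,  0.4883, -0.005 ])), (0.22, array([0.5242, 0.5907, 0.0036]))]
scene [(0.68, array([0.5255, 0.5908, 0.0008])), (0.58, array([0.4744, 0.2939, 0.0953])), (0.95, array([0.4807, 0.3812, 0.0164])), (0.75, array([ 0.3308,  0.4896, -0.0041]))]
scene [(0.64, array([0.4719, 0.2937, 0.094 ])), (0.94, array([0.4824, 0.3796, 0.0186])), (0.77, array([ 0.3309,  0.488 , -0.0034]))]
scene [(0.57, array([0.4728, 0.295 , 0.0956])), (0.74, array([ 0.3296,  0.4897, -0.0024])), (0.62, array([0.4835, 0.3783, 0.02  ]))]
```

View pics/sc4.png

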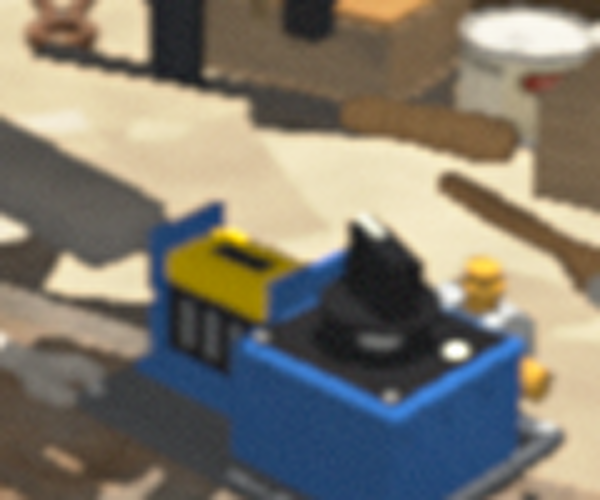

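The battery sits in the bay at crop (230,270) with its top below the cheek tops. The knob pointer is still at red. Moving over the knob.

jog_arm([
  [0,0,0],
  [0,0,0],
  [-0.7,0.16,0],
  [-0.7,0.16,0],
  [-0.7,0.17,0],
  [0,0,0.4],
  [0,0,0.3],
  [0,0,0],
  [0,0,0],
], turn=[0.0296,0.0296,0,0,0,0,0,0,0], fingers=-0.2, newtons=15)

```text
clock: 23.55
tool_pos: [0.4734, 0.2956, 0.1526]
eef_rot: [2.517, 1.88, 0.001]
force: [-0.2, -1.1, -0.0]
opening: 0.0351
```

```bash
python3 -c "
from h import *
plan((.473,.2945,.110),-16.5)
"
```

```text
t 23.55 p [0.4734 0.2956 0.1526] jaw -16.5 q6 0.63 F [-0.2 -1.1 -0. ] open 0.0351 tilt [ 0.  0. -1.]
turn total 0.0001 shift total (units) [-0.03  -0.003  1.066]
```

jog_arm([
  [-0.02,0,0.3],
  [0,0,0.4],
  [0,0,0.2],
  [0,0,0.14],
  [0,0,0],
  [0,0,0],
], turn=[0,0,0,0,0,0])

```text
clock: 24.3
tool_pos: [0.4733, 0.2946, 0.1111]
eef_rot: [2.517, 1.879, 0.001]
force: [0.7, -0.3, 0.1]
opening: 0.0353
```

jog_arm([
  [0,0,0],
  [0,0,0],
  [0,0,0],
  [0,0,0],
  [0,0,0],
], turn=[0,0,0,0,0], fingers=-1)

```text
clock: 24.92
tool_pos: [0.4735, 0.2945, 0.111]
eef_rot: [2.517, 1.879, 0.002]
force: [3.1, -0.7, 0.8]
opening: 0.015
```

```bash
python3 -c "
from h import *
plan((.473,.2945,.107),-16.5);print(ctrl.sense()['ft_torque'])
"
```

```text
t 24.93 p [0.4735 0.2945 0.111 ] jaw -16.5 q6 0.63 F [ 3.1 -0.7  0.8] open 0.015 tilt [ 0.001  0.    -1.   ]
turn total -0.0 shift total (units) [-0.003 -0.013  0.1  ]
[-0.27501507 -0.46974218 -0.01412448]
```

jog_arm([
  [0,0,0.05],
  [0,0,0.07],
  [0,0,0.07],
  [0,0,0.07],
  [0,0,0.05],
  [0,0,0],
  [0,0,0],
], turn=[0,0,0,0,0,0,0])

```text
clock: 25.8
tool_pos: [0.4736, 0.2945, 0.099]
eef_rot: [2.517, 1.879, 0.003]
force: [3.2, -3.5, 8.7]
opening: 0.0149
```

```bash
python3 -c "
from h import *
plan((.473,.2945,.098),-16.5);print(ctrl.sense()['ft_torque'])
"
```

```text
t 25.8 p [0.4736 0.2945 0.099 ] jaw -16.5 q6 0.63 F [ 3.2 -3.5  8.7] open 0.0149 tilt [ 0.002  0.    -1.   ]
turn total -0.0 shift total (units) [-0.005 -0.014  0.026]
[-0.54385714 -0.35551517 -0.03917302]
```

The spring force of 8.7 N puts it about 10 mm in. Turning clockwise 1.2 rad.

jog_arm([
  [0,0,0],
  [0,0,0],
  [0,0,0],
  [0,0,0],
  [0,0,0],
  [0,0,0],
  [0,0,0],
  [0,0,0],
  [0,0,0],
  [0,0,0],
], turn=[0.01,0.022,0.024,0.024,0.024,0.024,0.024,0.024,0.015,0])

```text
clock: 27.05
tool_pos: [0.4732, 0.295, 0.099]
eef_rot: [-3.138, -0.128, -0.002]
force: [1.4, -0.3, 8.7]
opening: 0.0153
```

```bash
python3 -c "
from h import *
plan((.473,.2945,.098),-85.2);print(ctrl.sense()['ft_torque'])
for c in('scene',)*2:
  ctrl.grab_frame(c)
  print(c,[(r['conf'].__round__(2),toworld(r['location'],c).round(4)) for l in('battery',) for r in ctrl.tip_of(l,c)[:2]])
"
```

```text
t 27.05 p [0.4732 0.295  0.099 ] jaw -85.3 q6 1.83 F [ 1.4 -0.3  8.7] open 0.0153 tilt [ 0.001  0.001 -1.   ]
turn total -0.0003 shift total (units) [-0.006  0.012  0.024]
[ 0.02934242 -0.02485205 -0.04869499]
scene [(0.94, array([ 3.301e-01,  4.886e-01, -4.000e-04])), (0.93, array([0.4825, 0.3791, 0.0182]))]
scene [(0.62, array([0.4821, 0.3817, 0.0191])), (0.61, array([ 0.3309,  0.4895, -0.0021]))]
```

jog_arm([
  [0,0,-0.08],
  [0,0,-0.08],
  [0,0,-0.08],
  [0,0,-0.06],
  [0,0,0],
  [0,0,0],
], turn=[0,0,0,0,0,0], newtons=5)

```text
clock: 28.0
tool_pos: [0.4721, 0.2948, 0.1095]
eef_rot: [-3.139, -0.13, 0.004]
force: [0.3, 5.0, -5.4]
opening: 0.0149
```

```bash
python3 -c "
from h import *
plan((.473,.2945,.098),-85.2);print(ctrl.sense()['ft_torque'])
"
```

```text
t 28.0 p [0.4721 0.2948 0.1095] jaw -85.3 q6 1.83 F [ 0.3  5.  -5.4] open 0.0149 tilt [-0.003  0.    -1.   ]
turn total -0.0002 shift total (units) [0.022 0.009 0.288]
[0.84355912 0.20680118 0.00804918]
```

jog_arm([
  [0,0,0],
  [0,0,0],
  [0,0,0],
  [0,0,-0.3],
  [0,0,-0.8],
  [0,0,-0.9],
  [0,0,-0.9],
  [0,0,-0.6],
  [0,0,0],
  [0,0,0],
], turn=[0,0,0,0,0,0,0,0,0,0], fingers=-0.3)

```text
clock: 29.25
tool_pos: [0.4727, 0.2944, 0.2496]
eef_rot: [3.138, 0.13, -0.002]
force: [0.4, 0.1, 0.1]
opening: 0.0305
```

jog_arm([
  [0,0.9,0],
  [0,0.9,0],
  [0,0.9,0],
  [0,0.9,0],
  [0,0.9,0],
  [0,0.9,0],
  [0,0,0],
  [0,0,0],
], turn=[0,0,0,0,0,0,0,0])

```text
clock: 30.25
tool_pos: [0.4906, 0.0797, 0.2497]
eef_rot: [-3.138, -0.13, 0.002]
force: [-0.6, -0.3, -0.6]
opening: 0.0309
```

```bash
python3 -c "
from h import *
plan((.473,.2945,.098),-85.2)
a=ctrl.grab_frame('scene')[160:260,260:380]; b=ctrl.grab_frame('top')[155:255,280:400]
o=np.hstack([cv2.resize(i,None,fx=3.3,fy=3.3,interpolation=2) for i in(a,b)]); cv2.imwrite('pics/c5.png',o[:,:,::-1])
for c in('scene','top')*3:
  ctrl.grab_frame(c)
  print(c,[(r['conf'].__round__(2),toworld(r['location'],c).round(4)) for l in('selector_grip','battery','spanner_17','barrel_tap','whetstone') for r in ctrl.tip_of(l,c)[:2]])
"
```

```text
t 30.25 p [0.4906 0.0797 0.2497] jaw -85.3 q6 1.41 F [-0.6 -0.3 -0.6] open 0.0309 tilt [-0.002  0.    -1.   ]
turn total -0.0002 shift total (units) [ 0.017 -5.385  3.795]
scene [(0.72, array([ 0.3293,  0.4909, -0.0028])), (0.63, array([0.4815, 0.3804, 0.0148])), (0.61, array([ 0.4153,  0.5188, -0.0029])), (0.87, array([0.6264, 0.2401, 0.    ])), (0.58, array([ 0.5231,  0.5895, -0.0008]))]
top [(0.81, array([0.4735, 0.2931, 0.0953])), (0.95, array([0.4791, 0.379 , 0.0096])), (0.76, array([ 0.3295,  0.4924, -0.0012])), (0.97, array([ 0.4134,  0.5141, -0.0032])), (0.78, array([0.6228, 0.235 , 0.001 ])), (0.66, array([ 0.5217,  0.5909, -0.0013])), (0.22, array([0.4766, 0.3841, 0.015 ]))]
scene [(0.74, array([0.4734, 0.2961, 0.0958])), (0.82, array([ 0.3319,  0.4917, -0.004 ])), (0.72, array([0.481 , 0.3776, 0.0154])), (0.89, array([ 4.111e-01,  5.165e-01, -4.000e-04])), (0.73, array([0.522 , 0.5893, 0.0024])), (0.75, array([ 0.6281,  0.2345, -0.0012])), (0.8, array([0.5214, 0.5873, 0.0016]))]
top [(0.85, array([0.4742, 0.2934, 0.0961])), (0.77, array([0.4781, 0.3812, 0.0133])), (0.61, array([ 0.3302,  0.4931, -0.0016])), (0.73, array([ 0.4131,  0.5163, -0.0043])), (0.61, array([ 0.6251,  0.2355, -0.0011])), (0.64, array([ 0.52  ,  0.5891, -0.0006]))]
scene [(0.69, array([0.4742, 0.2961, 0.0967])), (0.75, array([ 0.3289,  0.4892, -0.0005])), (0.59, array([0.4799, 0.3771, 0.0177])), (0.84, array([ 0.4135,  0.5196, -0.0022])), (0.66, array([ 0.627 ,  0.235 , -0.0023])), (0.85, array([0.5246, 0.5891, 0.0016])), (0.27, array([0.4295, 0.1553, 0.002 ]))]
top [(0.72, array([0.4767, 0.2897, 0.097 ])), (0.97, array([0.4809, 0.3821, 0.0131])), (0.89, array([ 0.3276,  0.4923, -0.0012])), (0.87, array([ 0.4123,  0.5137, -0.001 ])), (0.65, array([ 0.6234,  0.2325, -0.0023])), (0.39, array([0.5214, 0.5929, 0.0047])), (0.84, array([0.5251, 0.5906, 0.0016]))]
```

View pics/c5.png

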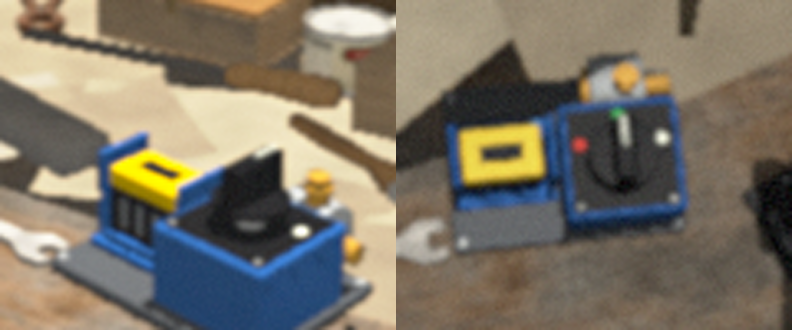

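The pointer is at the green mark, at right-crop (622,125). The knob's estimated height (about 0.096 m) is the same as before the push, so it has sprung out. The battery is seated and the bystanders have not moved. Handing in.

```bash
python3 -c "
from bench import ctrl
print(ctrl.finish_job())"
```

```text
the job is handed in; nothing more can be done
None
```

The battery is in the pump's bay and let go, and the selector is at the green mark and sprung back out. I handed the job in at about 31 s; the hand-in reports no verdict.

**Battery:** I lifted the black and yellow pack from the charger and stood it on the worktop in front of the pump. I then re-gripped it across its 38 mm side and lowered it into the bay. Contact with the bay floor came at the expected height, and the battery stayed in place when released.

**Selector:** I gripped the knob and pushed it in about 10 mm, with 8.7 N measured. I turned it 1.2 rad clockwise, raised it with the grip still on, and let go.

**Last checks:**
- **Battery position:** the camera networks put it within about 4 mm of the bay centre. The arm's own position when it let go was about 0.5 mm from it.
- **Battery height:** the networks scattered between 0.010 and 0.018 m for a floor at 0.016 m. I relied on the floor contact for this.
- **Selector:** in the top picture the pointer is at green. The knob's estimated height of about 0.096 m matches the height before the push.
- **Bystanders:** the tap, spanner and whetstone were where they started, within the networks' few-millimetre scatter. I left the white look-alike alone.
- **Robot:** the gripper was clear of everything, with no force beyond sensor noise.
- **Misreports:** the networks sometimes gave the white block as the battery, or another object for the bay floor or knob. I discarded those after comparing them with the pictures.

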